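# Dock the reagent carrier on the tilted cooler

### The job

The blue reagent carrier has to go onto the tilted cooling dock with both of its bottles. While it still stands level on the bench, stand the brown bottle with the black cap in its empty compartment; then push the carrier up the dock's ramp, never lifting it clear, until its rear edge drops behind the lip and it lies flat on the bed with both bottles upright in it. Let go, and leave everything else where it stands.

Things in the scene. Friction and masses are not known exactly. Their poses are not given: they have to be found in the camera images.
- carrier: Loose open blue bottle carrier, 156 (x) x 84 (y) mm, walls 48 mm high; walls and floor 4 mm, nose edge upswept. A 40 mm high partition makes two compartments of 74 x 76 mm, centred at x = -38 and +38 mm. About 0.84 kg with both bottles, +-15 %. Origin: centre of the underside. +x (white bottle's end) leads up the ramp, z up. A U handle slopes up from the -x wall; ordinary friction.
- carrier_bar (a point): Middle of the handle's cross bar, a 12 mm round black sleeve, 60 mm long along the carrier's y, that turns freely on its axle; at carrier x = -153, y = 0, z = +65 mm, 75 mm behind the rear wall. May be gripped from above, fingers closing along the carrier's x, or pushed from behind; on the way up the ramp it sinks to about 45 mm over the bench, then rises to about 85 mm.
- carrier_bay (a point): Centre of the floor of the empty compartment (handle end), at carrier x = -38, y = 0, z = +4 mm.
- brown_bottle: Loose brown screw-cap reagent bottle with a black cap, standing on the bench; body diameter 56 mm, straight sides to about 75 mm, 118 mm high with the cap, about 0.21 kg. Origin: centre of the base, z up the bottle. To be put in the empty compartment (8 mm or more play all round).
- white_bottle: White reagent bottle with a blue cap, diameter 64 mm, 135 mm high, 0.38 kg, standing loose in the +x compartment of the carrier. Origin: centre of the base.
- dock: Fixed white wedge cooling dock. Origin: on the bench (z = 0) below the lip; +x level, up the slope. Steel ramp from the bench at x = -124 mm to the lip, 32 mm high, at x = 0; behind it an 8 mm drop to the aluminium bed. Channel 92 mm wide (y +-46) between cheeks 13 to 21 mm high over ramp and bed, from x = -135 mm; steel mouth flares to 115 mm at x = -168 mm. Housing beyond the bed, 130 mm high.
- dock_bed: The bed. Origin: on its surface at the foot of the lip, 24 mm over the bench, mid-channel; x points up the bed (12 degrees above level), z square to it. 166 mm long up to the rubber bumpers on the housing, so the 156 mm carrier has about 8 mm play between lip and bumpers.
- dock_seat (a point): Point on the bed where the middle of the carrier's underside belongs: 83 mm up the bed from the lip.
- dock_mouth (a point): Foot of the ramp, on the bench in the middle of the channel (dock x = -124 mm).
- small_bottle: Bystander: small white reagent bottle with a red cap, diameter 48 mm, 96 mm high, loose on the bench; stays where it is. Origin: centre of the base.
- petri_dish: Bystander: closed clear petri dish, 61 mm across, 16 mm high, loose on the bench near the back; stays where it is. Origin: centre of the base.
Not all that is in view belongs to the job. What is shaped like the brown_bottle but yellow is not meant.

How it is judged (in metres and radians):
On the way, in this order (a step that is already met when the one before it is completed fails the run):
1. the brown bottle stands in the empty compartment while the carrier is level on the bench (distance between brown_bottle and carrier_bay below 0.018 m and angle between the z axis of brown_bottle and the z axis of carrier, either way round below 0.1 rad and angle between carrier's own z axis and vertical below 0.05 rad and height (world z) of carrier below 0.006 m), for 0.2 s.
2. the carrier's nose climbs the ramp (angle between carrier's own z axis and vertical above 0.1 rad and x of carrier in the frame of dock below 0 m and contact force between carrier and dock above 0.3 N), for 0.1 s.
At the end, for the whole second after the job is handed in: Carrier flat on the dock's bed (within 3 mm and 0.03 rad), rear edge behind the lip: its middle 77 to 91 mm up the bed and within 8 mm of the centre line; brown bottle in the handle-end compartment, white in the other, each within 0.1 rad of square to the carrier; all released, at rest (x of carrier in the frame of dock_bed between 0.077 and 0.091 m and y of carrier in the frame of dock_bed between -0.008 and 0.008 m and z of carrier in the frame of dock_bed between -0.003 and 0.003 m and angle between the z axis of carrier and the z axis of dock_bed, either way round below 0.03 rad and distance between brown_bottle and carrier_bay below 0.02 m and angle between the z axis of each of brown_bottle, white_bottle and the z axis of carrier, either way round below 0.1 rad and x of white_bottle in the frame of carrier above 0.02 m and z of white_bottle in the frame of carrier below 0.012 m and linear speed of carrier below 0.01 m/s and linear speed of brown_bottle below 0.02 m/s); the robot touches nothing.
It fails at once if the carrier is lifted clear of the bench and the dock (underside centre more than 65 mm up) (height (world z) of carrier above 0.065 m).
It fails at once if a bottle topples (more than 0.6 rad from upright) (angle between any of brown_bottle, white_bottle, small_bottle's own z axis and vertical above 0.6 rad).
It fails at once if the small bottle or the petri dish is moved more than 30 mm (distance of any of small_bottle, petri_dish from where it was at the start of the episode above 0.03 m).
It also fails if it takes over 61 s, if anything falls off the work surface, if the arm or the gripper's body presses on something with over 40 N, if the wrist force passes 120 N, or if a joint passes its speed limit or range.

### The arm

A 6-joint arm with a two-finger parallel gripper is mounted at the origin on a cart in front of the work surface, level with it; the furniture and walls round the work are solid. World frame = base frame: x ahead of the robot, y to its left, z up, the work surface at z = 0. Lengths are in m, angles in degrees, forces in N, time in s.
With the tool pointing down it reaches from about 0.3 to 0.85 m from the base axis. Payload 4.2 kg.
Tool frame: the origin (TCP) lies midway between the tips of the shut fingers; the grasp point (between the pads) lies manip.grip_depth behind it (manip.grip_depth is the distance from the TCP to the grasp point, in m); z points along the fingers, y is the direction in which the jaws open and shut (so a half turn about z gives the same grasp; the last joint's range is limited). The gripper opens to 91 mm and grips with 3 to 60 N. Pads are 32 mm wide; open, the fingers measure 118 mm over their backs; the gripper's body (76 mm by 178 mm) begins 60 mm behind the grasp point.
Start: joints at [72.708, 18.312, 89.639, -0, 72.044, -1.146], TCP at [0.16, 0.552, 0.214] pointing down, gripper open.
Joint ranges: [-177.97, 177.97], [-48.28, 115.42], [12.27, 149.76], [-77.06, 257.06], [2.81, 150.46], [-146.56, 146.56]. Speed limits (degrees/s): [147.25, 147.25, 180, 180, 180, 180].

### API

Orientations are given as a 3x3 rotation matrix whose columns are the frame's x, y, z axes.
In Python, from rig import manip gives the robot as it stands.
- The arm moves only by the tool play_rows, never from a script. Its argument "steps" is one flat list of numbers, 7 for each row, row after row: the shift along the tool's x, y, z in mm, then the turn, a rotation vector about the tool's x, y, z in rad, then the gripper's target within -1 to 1 (shut at 1, half-way at 0, fully open at -1). In form: [x, y, z, rx, ry, rz, gripper, x, y, z, rx, ry, rz, gripper, ...]. A call has exactly 10 rows; each row is the pose to reach, as a shift and turn from the pose commanded when the call began, along the tool's axes at that moment; what a row does not reach only later rows make up. A row lasts 1/12 s, in which the tool goes at most 41.7 mm and 7.16 degrees, less where a joint would pass 70% of its speed; a pose out of reach is approached as far as the arm can. A call with a gripper value outside its range is refused whole. The fingers move at their own pace and stop on an object; "newtons" is the grip in N (left out, the last holds). Time passes only in rows, so rows that repeat a pose let the fingers close, or fill a call up. It gives the time, the measured TCP pose, the force and the opening at its end, in the units of the state.
- manip.get_state(): the state, without advancing time (a new reading comes with each control period).
- manip.camera(name): name is "side" or "top" or "wrist"; returns the picture (400x640x3 uint8, red, green, blue); there is no depth.
- manip.calibration(name): a dict with "fx", "fy", "cx", "cy" (pixels), "D" ([k1, k2, p1, p2, k3] as OpenCV has them; the pictures are not rectified), "R" (3x3) and "t" (3): a world point X has camera coordinates R X + t. Camera axes: x right, y down, z forward; pixel columns grow to the right and rows downward; lengths in m; the calibration is good to about 2 mm. A picture is of the moment at which its call begins: read the wrist's pose just before it. calibration takes no time and is no camera call; for the wrist camera it gives the pose at the moment of the call.
- manip.finish_job(): hands the job in, once; it reports no verdict.
The state is a dict: "clock": time; "qpos": joint angles; "qd": joint speeds; "joint_efforts": joint torques, N m; "eef_pos": TCP position; "tcp_rot": TCP orientation; "force": force on the tool from outside, world axes, zero at the start; "torque": the same for the moment, N m; "gripper_width": finger opening in m.
Only numpy, scipy, OpenCV 4.12 (cv2) and the standard library are available. Lean on these libraries where they do the work, as an engineer would, in place of code of your own. Each camera call takes 0.05 s, during which the arm holds its last target. There are 200 camera calls.

## Working session

There is one attempt and no reset: what is moved stays moved. The work goes in short steps, Python scripts to look and compute and a tool call to move; the robot and the scene stay as the last step left them, time stands still between calls to the robot, and variables do not carry over. Pictures are saved under pics/ and viewed, on a budget of 10 in all, crops included, one or two more only if the job needs it, and the job is handed in when it is done.

Besides the shell and the picture viewer there is one more tool, called by a JSON object that holds its "api" and its "payload", one argument or row to a line. play_rows: Moves the arm, as the interface text tells. Its arguments: {"type":"object","properties":{"steps":{"type":"array"},"newtons":{"type":"number"}},"required":["steps"]}

```bash
ls; mkdir -p pics
python3 - <<'E'
from rig import manip
import cv2,numpy as np
s=manip.get_state();print(s);print(manip.grip_depth)
a=manip.camera("top");b=manip.camera("side")
np.save("top.npy",a);np.save("side.npy",b)
cv2.imwrite("pics/top0.png",a[...,::-1]);cv2.imwrite("pics/side0.png",b[...,::-1])
for n in("top","side","wrist"):print(n,manip.calibration(n))
E
```

```text
pics
{'clock': 0.0, 'qpos': array([ 7.27081285e+01,  1.83508998e+01,  8.97079380e+01, -8.48401811e-04,
        7.20418291e+01, -1.14557897e+00]), 'qd': array([-0.03277755, -0.05455304,  0.00695831,  0.00656704, -0.02791059,
       -0.03906914]), 'joint_efforts': array([ 1.15192151e-04, -4.12477756e+01, -2.31963587e+01,  7.26874452e-02,
        4.56393859e-02, -1.62612387e-04]), 'eef_pos': array([0.15975155, 0.55183301, 0.21311732]), 'tcp_rot': array([[-9.60556050e-01,  2.78085987e-01, -5.08790929e-04],
       [ 2.78086451e-01,  9.60554578e-01, -1.68174568e-03],
       [ 2.10515498e-05, -1.75689885e-03, -9.99998456e-01]]), 'force': array([0.94647153, 0.13610184, 0.03592633]), 'torque': array([ 0.00170842, -0.04021468, -0.02524744]), 'gripper_width': 0.09115620467571753}
0.0188
top {'fx': 453.9393434469726, 'fy': 453.9393434469726, 'cx': 325.39191050689783, 'cy': 202.56778062568634, 'D': array([-0.0855986,  0.       ,  0.       ,  0.       ,  0.       ]), 'R': array([[-0.01253765, -0.99985225, -0.01175982],
       [-0.98529205,  0.01435777, -0.17027456],
       [ 0.17041825,  0.00945202, -0.98532648]]), 't': array([-0.04303121,  0.55990583,  1.2715918 ])}
side {'fx': 508.72001175346185, 'fy': 508.72001175346185, 'cx': 317.5466438627395, 'cy': 195.3564956480634, 'D': array([-0.09967349,  0.        ,  0.        ,  0.        ,  0.        ]), 'R': array([[-0.96585229, -0.25851586,  0.01728874],
       [-0.14035705,  0.46597059, -0.87359677],
       [ 0.21778257, -0.84619204, -0.48634328]]), 't': array([0.5570138 , 0.16349609, 1.01834623])}
wrist {'fx': 354.51002879435543, 'fy': 354.51002879435543, 'cx': 316.366905739546, 'cy': 203.00165769089685, 'D': array([-0.0091912,  0.       ,  0.       ,  0.       ,  0.       ]), 'R': array([[ 0.27766471,  0.96067672, -0.00159792],
       [ 0.91928631, -0.26521791,  0.29081291],
       [ 0.27895339, -0.08221743, -0.9567786 ]]), 't': array([-0.57384361, -0.03260819,  0.39114599])}
```

View pics/top0.png

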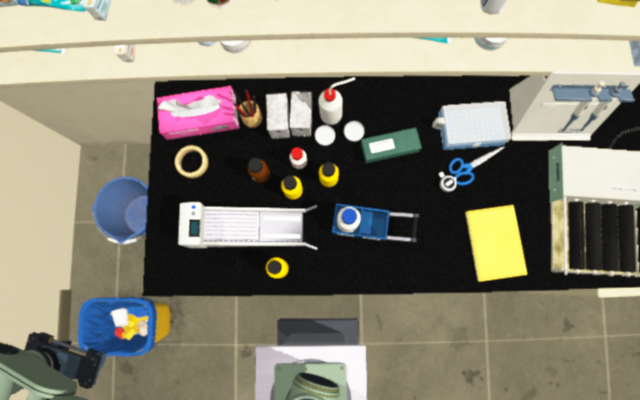

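View pics/side0.png

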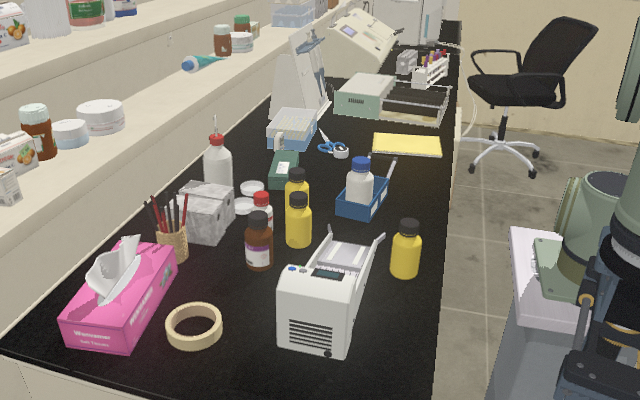

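The top view shows the brown bottle with its black cap at about (259,170). The lookalikes are the yellow bottles at (292,187), (329,175) and (277,267); the small red-capped bottle is at (298,158). The carrier is at about (375,222) with its handle at the right, (415,227). The dock mouth faces it at about (315,228), and the housing is at (190,225). I choose the brown one at (259,170); next is one close crop to check it.

```bash
cat > h.py <<'E'
import numpy as np,cv2
from rig import manip
def ray(c,uv):
    K=np.array([[c['fx'],0,c['cx']],[0,c['fy'],c['cy']],[0,0,1]])
    p=cv2.undistortPoints(np.array(uv,float).reshape(-1,1,2),K,np.array(c['D'])).reshape(-1,2)
    R=np.array(c['R']);d=np.c_[p,np.ones(len(p))]@R
    return -R.T@c['t'],d
def onz(c,uv,z):
    o,d=ray(c,uv);return o+d*((z-o[2])/d[:,2])[:,None]
def proj(c,X):
    K=np.array([[c['fx'],0,c['cx']],[0,c['fy'],c['cy']],[0,0,1]])
    return cv2.projectPoints(np.array(X,float).reshape(-1,1,3),cv2.Rodrigues(np.array(c['R']))[0],np.array(c['t'],float),K,np.array(c['D']))[0].reshape(-1,2)
def blobs(m,amin=30):
    n,l,st,ce=cv2.connectedComponentsWithStats(m.astype(np.uint8))
    return [(st[i].tolist(),ce[i].round(1).tolist(),l==i) for i in range(1,n) if st[i,4]>=amin]
E
python3 - <<'E'
from h import *
a=np.load("top.npy");c=manip.calibration("top")
cr=cv2.resize(a[140:285,170:430],None,fx=3,fy=3,interpolation=cv2.INTER_CUBIC)
cv2.imwrite("pics/crop.png",cr[...,::-1])
hsv=cv2.cvtColor(a,cv2.COLOR_RGB2HSV)
blue=(hsv[...,0]>95)&(hsv[...,0]<125)&(hsv[...,1]>110)&(hsv[...,2]>40)
for s,ce,m in blobs(blue,60):
  if 300<ce[0]<450 and 180<ce[1]<260: print('blue',s,ce,cv2.minAreaRect(np.argwhere(m)[:,::-1].astype(np.float32)))
w=(hsv[...,1]<50)&(hsv[...,2]>130)
for s,ce,m in blobs(w,60):
  if 170<ce[0]<450 and 110<ce[1]<280: print('white',s,ce,cv2.minAreaRect(np.argwhere(m)[:,::-1].astype(np.float32)))
br=(hsv[...,0]<15)&(hsv[...,1]>100)&(hsv[...,2]<150)&(hsv[...,2]>30)
for s,ce,m in blobs(br,30):
  if 230<ce[0]<290 and 150<ce[1]<200: print('brown',s,ce)
E
```

```text
blue [331, 203, 59, 38, 1167] [366.3, 221.7] ((360.5427551269531, 221.50558471679688), (56.39188003540039, 31.903663635253906), 7.4314093589782715)
blue [342, 209, 15, 15, 173] [348.8, 215.9] ((349.0, 216.0), (14.0, 14.0), 90.0)
white [266, 91, 46, 47, 1744] [288.6, 113.4] ((288.6672668457031, 113.84310913085938), (44.86362838745117, 45.039791107177734), 86.633544921875)
white [344, 121, 20, 20, 329] [353.6, 130.6] ((353.5, 130.5), (19.0, 19.0), 90.0)
white [315, 125, 20, 21, 329] [324.5, 134.9] ((324.5, 135.0), (20.0, 19.0), 90.0)
white [369, 138, 26, 16, 287] [381.5, 145.4] ((381.3755798339844, 145.4195098876953), (11.45425796508789, 25.283178329467773), 77.90524291992188)
white [290, 151, 17, 17, 120] [299.5, 160.0] ((299.04864501953125, 159.90811157226562), (14.704294204711914, 16.762895584106445), 72.89727020263672)
white [439, 172, 18, 19, 188] [447.2, 181.9] ((447.5, 181.0), (18.0, 17.0), 90.0)
white [178, 202, 139, 48, 4789] [241.0, 225.9] ((247.2847900390625, 225.34332275390625), (138.1755828857422, 45.123165130615234), 0.9240452647209167)
white [337, 207, 24, 26, 289] [348.2, 221.2] ((348.5, 219.5), (25.0, 23.0), 90.0)
white [390, 212, 23, 5, 73] [401.1, 214.2] ((401.0221862792969, 214.16815185546875), (22.15082550048828, 3.1263930797576904), 3.814074993133545)
white [387, 236, 24, 5, 76] [398.4, 238.2] ((398.4862060546875, 238.16552734375), (23.252735137939453, 3.0726828575134277), 4.763641834259033)
brown [247, 159, 24, 24, 285] [260.3, 172.5]
```

View pics/crop.png

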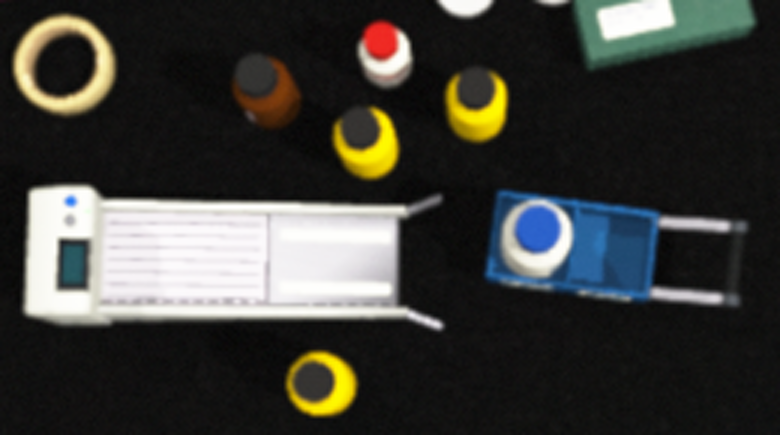

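The crop confirms it: brown body with a black cap at crop (257,73). The carrier's nose is at the left, and it is turned about 6° from the dock's axis. Now the world positions.

Run:
```python
from h import *
np.set_printoptions(precision=4,suppress=True)
c=manip.calibration("top");s=manip.calibration("side")
f=lambda l:[(170+u/3-.33,140+v/3-.33) for u,v in l]
print("caps brown/y1/y2/y3",onz(c,f([(257,73),(360,129),(476,88),(314,381)]),.118))
print("small",onz(c,f([(381,40)]),.096))
r=onz(c,f([(498,192),(658,212),(648,298),(488,280)]),.048);print("rim",r,r.mean(0))
print(np.linalg.norm(np.diff(np.r_[r,r[:1]],axis=0),axis=1))
fw=(r[0]+r[3]-r[1]-r[2])[:2];print("yaw",np.degrees(np.arctan2(fw[1],fw[0])))
print("bar",onz(c,f([(744,224),(734,302)]),.065))
print("lip",onz(c,f([(268,212),(268,304)]),.032))
print("foot",onz(c,f([(399,218),(399,306)]),0.0))
print("cheek R end top",onz(c,f([(407,209),(407,316)]),.015))
print("flare",onz(c,f([(441,199),(441,327)]),.015))
print("house front edge top",onz(c,f([(100,188),(112,320)]),.0))
print("side brown cap, yellow",onz(s,[(257.5,215.5)],.118))
```

```text
caps brown/y1/y2/y3 [[ 0.6597  0.1437  0.118 ]
 [ 0.6046  0.0471  0.118 ]
 [ 0.6419 -0.0607  0.118 ]
 [ 0.3738  0.0885  0.118 ]]
small [[0.6959 0.0292 0.096 ]]
rim [[ 0.5555 -0.0804  0.048 ]
 [ 0.5337 -0.2346  0.048 ]
 [ 0.4507 -0.2221  0.048 ]
 [ 0.4702 -0.0695  0.048 ]] [ 0.5025 -0.1517  0.048 ]
[0.1558 0.0839 0.1539 0.086 ]
yaw 82.32535877114097
bar [[ 0.5183 -0.3141  0.065 ]
 [ 0.4441 -0.3013  0.065 ]]
lip [[0.5416 0.1452 0.032 ]
 [0.4513 0.1442 0.032 ]]
foot [[0.5387 0.0185 0.    ]
 [0.4505 0.0189 0.    ]]
cheek R end top [[0.5454 0.0096 0.015 ]
 [0.4393 0.0102 0.015 ]]
flare [[ 0.5549 -0.0242  0.015 ]
 [ 0.4282 -0.023   0.015 ]]
house front edge top [[0.5737 0.3222 0.    ]
 [0.4398 0.3058 0.    ]]
side brown cap, yellow [[0.6577 0.1515 0.118 ]]
```

{"api": "play_rows", "payload": {
  "steps": [-592,-250,10,0,0,1.047,-1,-592,-250,10,0,0,1.047,-1,-592,-250,10,0,0,1.047,-1,-592,-250,10,0,0,1.047,-1,-592,-250,10,0,0,1.047,-1,-592,-250,10,0,0,1.047,-1,-592,-250,10,0,0,1.047,-1,-592,-250,10,0,0,1.047,-1,-592,-250,10,0,0,1.047,-1,-592,-250,10,0,0,1.047,-1]
}}

```text
clock: 0.93
eef_pos: [0.4846, 0.2882, 0.2072]
tcp_rot: [[-0.238, 0.971, -0.001], [0.971, 0.238, -0.0], [0.0, -0.001, -1.0]]
force: [0.5, 0.5, 0.5]
gripper_width: 0.0914
```

```bash
cat >> h.py <<'E'
def go(p,s=None):
    s=s or manip.get_state();R=np.array(s['tcp_rot']);x=R.T@(np.array(p)-s['eef_pos'])*1000
    print('shift',x.round(1),'pos',np.round(s['eef_pos'],4),'yaz',round(float(np.degrees(np.arctan2(R[1,1],R[0,1]))),2),'zax',R[:,2].round(3),'F',np.round(s['force'],1),'w',round(s['gripper_width'],4),'t',s['clock'])
E
python3 -c "
from h import *
go([.659,.147,.2]); print(manip.get_state()['qpos'])"
```

```text
shift [-178.6  135.8    7.1] pos [0.4846 0.2882 0.2072] yaz 13.76 zax [-0.001 -0.    -1.   ] F [0.5 0.5 0.5] w 0.0914 t 0.9333
[2.95637367e+01 1.75720146e+01 9.17369367e+01 1.10300508e-02
 7.07222758e+01 1.58026517e+01]
```

{"api": "play_rows", "payload": {
  "steps": [-179,136,7,0,0,0,-1,-179,136,7,0,0,0,-1,-179,136,7,0,0,0,-1,-179,136,7,0,0,0,-1,-179,136,7,0,0,0,-1,-179,136,7,0,0,0,-1,-179,136,7,0,0,0,-1,-179,136,7,0,0,0,-1,-179,136,7,0,0,0,-1,-179,136,7,0,0,0,-1]
}}

```text
clock: 1.77
eef_pos: [0.6573, 0.1499, 0.2006]
tcp_rot: [[-0.241, 0.971, -0.001], [0.971, 0.241, 0.0], [0.001, -0.001, -1.0]]
force: [-0.0, -0.4, -0.3]
gripper_width: 0.0914
```

Run:
```python
from h import *
c=manip.calibration("wrist");a=manip.camera("wrist")
cv2.imwrite("pics/w1.png",a[...,::-1]);go([.659,.147,.05])
print(proj(c,[[.659,.147,.118],[.659,.147,0],[.5025,-.1517,.048]]))
np.savez("w1.npz",a=a,**c)
```

```text
shift [ -3.3   0.9 150.8] pos [0.6574 0.1499 0.2008] yaz 13.96 zax [-0.  0. -1.] F [ 0.5 -0.5 -0.5] w 0.0911 t 1.8167
[[318.04314566 214.39224789]
 [317.62291661 178.94935731]
 [123.27886729 401.89645344]]
```

View pics/w1.png

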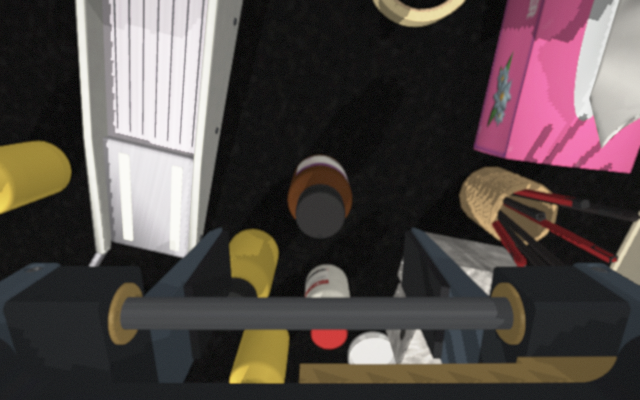

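Wrist view: brown bottle's cap at (320,212), predicted (318,214), so the position is good to about 1 mm. Before going down I check the clearance to the cartons.

Run:
```python
from h import *
np.set_printoptions(precision=3,suppress=True)
s=manip.calibration("side");t=manip.calibration("top")
print(onz(s,[(212,243),(236,218)],0.0))
print(onz(t,[(268,138),(290,137),(312,136),(245,126)],0.0))
print(onz(t,[(268,138),(290,137)],0.09))
w=manip.calibration("wrist");print(onz(w,[(320,212)],.118))
go([.6595,.148,.05])
```

```text
[[ 0.785  0.108  0.   ]
 [ 0.776 -0.003  0.   ]]
[[ 0.773  0.125  0.   ]
 [ 0.775  0.057  0.   ]
 [ 0.777 -0.011  0.   ]
 [ 0.814  0.198  0.   ]]
[[0.744 0.113 0.09 ]
 [0.746 0.049 0.09 ]]
[[0.66  0.149 0.118]]
shift [ -2.4   1.6 150.8] pos [0.657 0.15  0.201] yaz 13.96 zax [-0.  0. -1.] F [ 0.5 -0.5 -0.5] w 0.0911 t 1.8167
```

{"api": "play_rows", "payload": {
  "steps": [-2,2,40,0,0,0,-1,-2,2,80,0,0,0,-1,-2,2,115,0,0,0,-1,-2,2,140,0,0,0,-1,-2,2,151,0,0,0,-1,-2,2,151,0,0,0,-1,-2,2,151,0,0,0,1,-2,2,151,0,0,0,1,-2,2,151,0,0,0,1,-2,2,151,0,0,0,1],
  "newtons": 25
}}

```text
clock: 2.65
eef_pos: [0.662, 0.1476, 0.0516]
tcp_rot: [[-0.24, 0.971, 0.004], [0.971, 0.24, 0.001], [-0.0, 0.004, -1.0]]
force: [0.2, 0.7, 0.8]
gripper_width: 0.0676
```

Hold until the fingers have closed, then lift.

{"api": "play_rows", "payload": {
  "steps": [0,0,0,0,0,0,1,0,0,0,0,0,0,1,0,0,0,0,0,0,1,0,0,0,0,0,0,1,0,0,-20,0,0,0,1,0,0,-50,0,0,0,1,0,0,-90,0,0,0,1,0,0,-130,0,0,0,1,0,0,-150,0,0,0,1,0,0,-150,0,0,0,1]
}}

```text
clock: 3.48
eef_pos: [0.6636, 0.1478, 0.2054]
tcp_rot: [[-0.24, 0.971, 0.011], [0.971, 0.24, 0.002], [-0.0, 0.011, -1.0]]
force: [0.7, -0.2, -2.0]
gripper_width: 0.0548
```

Run:
```python
from h import *
a=np.radians(82.3);u=np.array([np.cos(a),np.sin(a)])
p=np.array([.5025,-.1517])-u*.041;print(p)
go([*p,.2])
```

```text
[ 0.49700657 -0.19233031]
shift [-290.3 -243.3    2.8] pos [0.6636 0.1478 0.2054] yaz 13.86 zax [ 0.011  0.002 -1.   ] F [ 0.7 -0.2 -2. ] w 0.0548 t 3.4833
```

{"api": "play_rows", "payload": {
  "steps": [-30,-25,-5,0,0,0.04,1,-60,-50,-5,0,0,0.08,1,-90,-75,-5,0,0,0.12,1,-120,-100,-5,0,0,0.16,1,-150,-125,-5,0,0,0.2,1,-180,-150,-5,0,0,0.24,1,-210,-175,-5,0,0,0.28,1,-240,-200,-5,0,0,0.32,1,-270,-225,-5,0,0,0.36,1,-290,-243,-5,0,0,0.377,1]
}}

```text
clock: 4.32
eef_pos: [0.4916, -0.1948, 0.2022]
tcp_rot: [[0.138, 0.99, -0.004], [0.99, -0.138, 0.0], [-0.0, -0.004, -1.0]]
force: [0.9, 0.1, -2.1]
gripper_width: 0.0546
```

Run:
```python
from h import *
for n in("wrist","side"):
  c=manip.calibration(n);a=manip.camera(n);cv2.imwrite(f"pics/{n}2.png",a[...,::-1]);np.save(n+"2.npy",a)
go([.497,-.1923,.2])
```

```text
shift [3.8 5.1 2.3] pos [ 0.4914 -0.1954  0.2023] yaz -8.03 zax [-0.004  0.    -1.   ] F [-0.2 -0.2 -2.8] w 0.055 t 4.4167
```

View pics/wrist2.png

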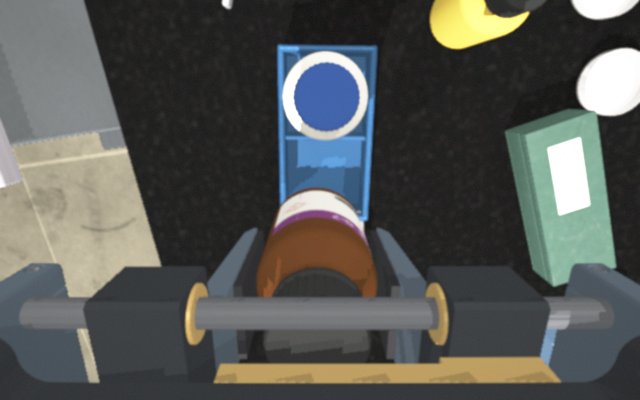

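The wrist view shows the carrier below, with the nose rim at (279,46)–(377,46) and the rear rim corner at (368,219). The bottle is held upright. I check the carrier's pose from this view.

Run:
```python
from h import *
np.set_printoptions(precision=4,suppress=True)
c=manip.calibration("wrist")
r=onz(c,[(278,45.5),(377.5,45.5),(368,219)],.048);print(r)
u=(r[1]-r[2])[:2];print(np.linalg.norm(u),np.degrees(np.arctan2(u[1],u[0])), np.linalg.norm(r[0]-r[1]))
cen=(r[0]+r[2])[:2]/2;print("cen",cen)
a=np.radians(82.5);print("p",cen-.04*np.array([np.cos(a),np.sin(a)]))
```

```text
[[ 0.4756 -0.0694  0.048 ]
 [ 0.5586 -0.0811  0.048 ]
 [ 0.5355 -0.2342  0.048 ]]
0.15484199403492957 81.44271395599301 0.08382261003430018
cen [ 0.5056 -0.1518]
p [ 0.5003 -0.1915]
```

{"api": "play_rows", "payload": {
  "steps": [4,6.5,0,0,0,0,1,4,6.5,20,0,0,0,1,4,6.5,50,0,0,0,1,4,6.5,75,0,0,0,1,4,6.5,85,0,0,0,1,4,6.5,100,0,0,0,1,4,6.5,115,0,0,0,1,4,6.5,130,0,0,0,1,4,6.5,140,0,0,0,1,4,6.5,143,0,0,0,1]
}}

```text
clock: 5.25
eef_pos: [0.5011, -0.1882, 0.0597]
tcp_rot: [[0.133, 0.991, -0.003], [0.991, -0.133, 0.002], [0.001, -0.003, -1.0]]
force: [-1.2, 0.1, -2.6]
gripper_width: 0.0552
```

Run:
```python
from h import *
a=manip.camera("side");cv2.imwrite("pics/side3.png",cv2.resize(a[130:260,280:450],None,fx=4,fy=4)[...,::-1])
go([.4985,-.192,.0555])
```

```text
shift [-3.9 -2.2  4.6] pos [ 0.5012 -0.1884  0.0601] yaz -7.68 zax [-0.002  0.001 -1.   ] F [ 0.4 -0.7 -1.7] w 0.0547 t 5.3
```

View pics/side3.png

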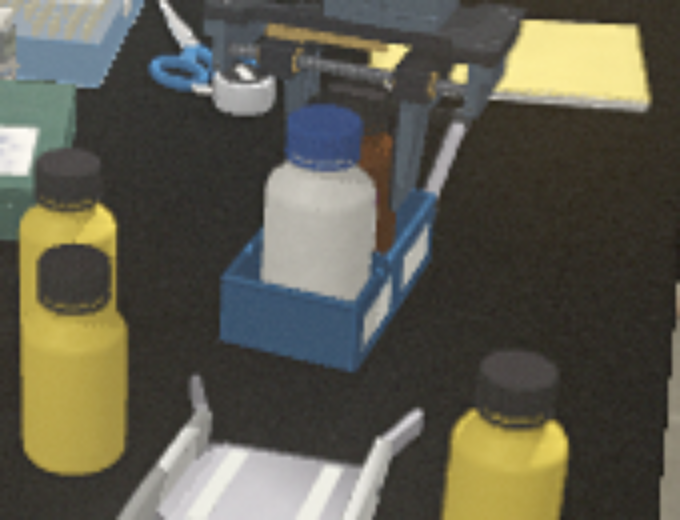

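The bottle is inside the compartment walls and nothing is pressing. I set it down with a small backward correction, then open.

{"api": "play_rows", "payload": {
  "steps": [-1,-1,1,0,0,0,1,-3,-2,3,0,0,0,1,-3,-2,4,0,0,0,1,-3,-2,5,0,0,0,1,-3,-2,5,0,0,0,1,-3,-2,5,0,0,0,0.1,-3,-2,5,0,0,0,-0.1,-3,-2,5,0,0,0,-0.4,-3,-2,5,0,0,0,-0.7,-3,-2,5,0,0,0,-0.7]
}}

```text
clock: 6.13
eef_pos: [0.4993, -0.1922, 0.0568]
tcp_rot: [[0.135, 0.991, 0.001], [0.991, -0.135, -0.0], [-0.0, 0.001, -1.0]]
force: [-0.5, -0.2, -0.4]
gripper_width: 0.0722
```

{"api": "play_rows", "payload": {
  "steps": [0,0,0,0,0,0,-0.7,0,0,-5,0,0,0,-0.7,0,0,-20,0,0,0,-0.7,0,0,-50,0,0,0,-0.7,0,0,-90,0,0,0,-0.7,0,0,-130,0,0,0,-0.7,-30,0,-150,0,0,0,-0.5,-70,0,-150,0,0,0,-0.5,-110,0,-150,0,0,0,-0.5,-150,0,-150,0,0,0,-0.5]
}}

```text
clock: 6.97
eef_pos: [0.4787, -0.3422, 0.2079]
tcp_rot: [[0.134, 0.991, 0.002], [0.991, -0.134, -0.001], [-0.001, 0.002, -1.0]]
force: [1.5, 0.7, -0.0]
gripper_width: 0.0687
```

Run:
```python
from h import *
a=manip.camera("wrist");b=manip.camera("top")
im=np.hstack([cv2.resize(a,(400,250)),cv2.resize(b[180:280,270:430],(400,250))])
np.save("w4.npy",a)
cv2.imwrite("pics/w4.png",im[...,::-1]);go([.482,-.305,.2]);print(manip.get_state()['qpos'])
```

```text
shift [41.1 -1.7  6.5] pos [ 0.4779 -0.3459  0.2067] yaz -8.03 zax [ 0.001 -0.003 -1.   ] F [0.8 0.7 0.3] w 0.0686 t 7.0667
[-36.94647181  19.85798705  88.40266529  -0.12471008  71.60764569
 -28.8784236 ]
```

View pics/w4.png

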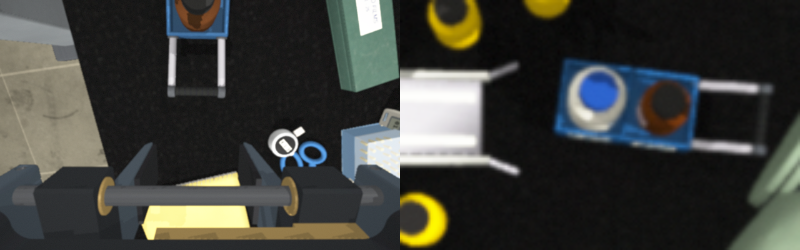

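Both bottles stand in the carrier: the brown one is in the handle-end compartment (display (665,105)), with the bar at wrist display (170–225,92). Next I grip the bar, jaws along the carrier's x, to square the carrier up with the dock.

Run:
```python
from h import *
np.set_printoptions(precision=4,suppress=True)
c=manip.calibration("wrist")
print(onz(c,[(272,148),(360,148)],.065))
go([.482,-.305,.18])
```

```text
[[ 0.4447 -0.3032  0.065 ]
 [ 0.521  -0.314   0.065 ]]
shift [41.2 -1.7 26.5] pos [ 0.4779 -0.3459  0.2067] yaz -8.03 zax [ 0.001 -0.003 -1.   ] F [0.8 0.7 0.3] w 0.0686 t 7.0667
```

{"api": "play_rows", "payload": {
  "steps": [41,-2,10,0,0,0.12,-0.5,41,-2,10,0,0,0.24,-0.5,41,-2,10,0,0,0.36,-0.5,41,-2,10,0,0,0.48,-0.5,41,-2,10,0,0,0.6,-0.5,41,-2,10,0,0,0.72,-0.5,41,-2,10,0,0,0.84,-0.5,41,-2,10,0,0,0.96,-0.5,41,-2,10,0,0,1.08,-0.5,41,-2,10,0,0,1.2,-0.5]
}}

```text
clock: 7.9
eef_pos: [0.4824, -0.299, 0.1967]
tcp_rot: [[0.974, 0.228, 0.0], [0.228, -0.974, 0.001], [0.0, -0.001, -1.0]]
force: [0.3, -0.1, -0.0]
gripper_width: 0.0684
```

Run:
```python
from h import *
go([.482,-.305,.18])
```

```text
shift [-1.7  5.8 16.7] pos [ 0.4824 -0.299   0.1967] yaz -76.8 zax [ 0.     0.001 -1.   ] F [ 0.3 -0.1 -0. ] w 0.0684 t 7.9
```

{"api": "play_rows", "payload": {
  "steps": [-2,9,10,0,0,0.12,-0.5,-2,9,20,0,0,0.24,-0.5,-2,9,30,0,0,0.37,-0.5,-2,9,50,0,0,0.37,-0.5,-2,9,80,0,0,0.37,-0.5,-2,9,105,0,0,0.37,-0.5,-2,9,125,0,0,0.37,-0.5,-2,9,138,0,0,0.37,-0.5,-2,9,144,0,0,0.37,-0.5,-2,9,144,0,0,0.37,-0.5]
}}

```text
clock: 8.73
eef_pos: [0.4819, -0.308, 0.0513]
tcp_rot: [[0.991, -0.133, -0.002], [-0.133, -0.991, 0.002], [-0.003, -0.002, -1.0]]
force: [-0.1, 0.7, -0.1]
gripper_width: 0.0685
```

{"api": "play_rows", "payload": {
  "steps": [0,0,0,0,0,0,0,0,0,0,0,0,0,0.2,0,0,0,0,0,0,0.4,0,0,0,0,0,0,0.6,0,0,0,0,0,0,0.8,0,0,0,0,0,0,1,0,0,0,0,0,0,1,0,0,0,0,0,0,1,0,0,0,0,0,0,1,0,0,0,0,0,0,1],
  "newtons": 30
}}

```text
clock: 9.57
eef_pos: [0.4825, -0.3079, 0.0522]
tcp_rot: [[0.991, -0.135, -0.0], [-0.135, -0.991, 0.002], [-0.001, -0.002, -1.0]]
force: [1.5, 4.6, 0.2]
gripper_width: 0.0113
```

Run:
```python
from h import *
go([.493,-.308,.052])
```

```text
shift [10.4 -1.3  0.2] pos [ 0.4825 -0.3079  0.0522] yaz -97.75 zax [-0.     0.002 -1.   ] F [1.5 4.6 0.2] w 0.0113 t 9.5667
```

Gripped. I measure the dock's axis from the saved top and wrist images before turning the carrier.

Run:
```python
from h import *
np.set_printoptions(precision=4,suppress=True)
z=np.load("w1.npz");c={k:z[k] for k in z if k!='a'}
l=onz(c,[(106,136),(195,156)],.032);f=onz(c,[(110,240),(190,257)],0);print(l,l.mean(0),f,f.mean(0))
v=(l[0]-l[1]);print('lip dir',np.degrees(np.arctan2(v[1],v[0])))
t=manip.calibration("top");a=manip.camera("top");g=cv2.cvtColor(a,cv2.COLOR_RGB2GRAY)
# outer edges of white cheeks per column
for u in range(215,306,15):
    col=g[195:255,u].astype(int); k=np.where(col>110)[0]; print(u,195+k[0],195+k[-1], end=' | ')
    # height of cheek top along u
    print(onz(t,[(u,195+k[0]),(u,195+k[-1])],.04)[:,:2].round(4).tolist())
```

```text
[[0.4526 0.1462 0.032 ]
 [0.5374 0.1476 0.032 ]] [0.495  0.1469 0.032 ] [[0.4482 0.0217 0.    ]
 [0.5393 0.0228 0.    ]] [0.4937 0.0223 0.    ]
lip dir -179.051354592944
215 207 245 | [[0.5521, 0.2744], [0.4403, 0.2714]]
230 207 245 | [[0.5515, 0.2298], [0.4399, 0.2274]]
245 208 245 | [[0.5479, 0.1854], [0.4394, 0.1836]]
260 208 245 | [[0.5473, 0.1411], [0.439, 0.14]]
275 208 245 | [[0.5466, 0.097], [0.4385, 0.0965]]
290 195 245 | [[0.5847, 0.0531], [0.4379, 0.0531]]
305 209 245 | [[0.5424, 0.0092], [0.4374, 0.0098]]
```

{"api": "play_rows", "payload": {
  "steps": [0,0,0,0,0,0,1,1.5,0,0,0,0,-0.015,1,3,0,0,0,0,-0.03,1,4.5,-0.5,0,0,0,-0.05,1,6,-1,0,0,0,-0.07,1,7.5,-1,0,0,0,-0.09,1,9,-1,0,0,0,-0.11,1,10,-1.5,0,0,0,-0.125,1,11.5,-1.5,0,0,0,-0.135,1,11.5,-1.5,0,0,0,-0.135,1],
  "newtons": 60
}}

```text
clock: 10.45
eef_pos: [0.4947, -0.3095, 0.0526]
tcp_rot: [[1.0, 0.001, 0.001], [0.001, -1.0, -0.001], [0.001, 0.001, -1.0]]
force: [3.2, -0.4, -1.9]
gripper_width: 0.0109
```

Run:
```python
from h import *
np.set_printoptions(precision=4,suppress=True)
go([.494,-.308,.052])
t=manip.calibration("top");a=manip.camera("top");hsv=cv2.cvtColor(a,cv2.COLOR_RGB2HSV)
blue=(hsv[...,0]>95)&(hsv[...,0]<125)&(hsv[...,1]>110)&(hsv[...,2]>40)
for s,ce,m in blobs(blue,60):
  if 300<ce[0]<450 and 180<ce[1]<260: print(s,ce)
cv2.imwrite("pics/top5.png",cv2.resize(a[180:280,270:430],None,fx=4,fy=4,interpolation=cv2.INTER_CUBIC)[...,::-1])
```

```text
shift [-0.7 -1.5  0.6] pos [ 0.4947 -0.3095  0.0526] yaz -89.92 zax [ 0.001 -0.001 -1.   ] F [ 3.2 -0.4 -1.9] w 0.0109 t 10.45
[334, 208, 57, 33, 761] [362.9, 223.7]
[344, 213, 15, 15, 170] [350.9, 219.8]
```

View pics/top5.png

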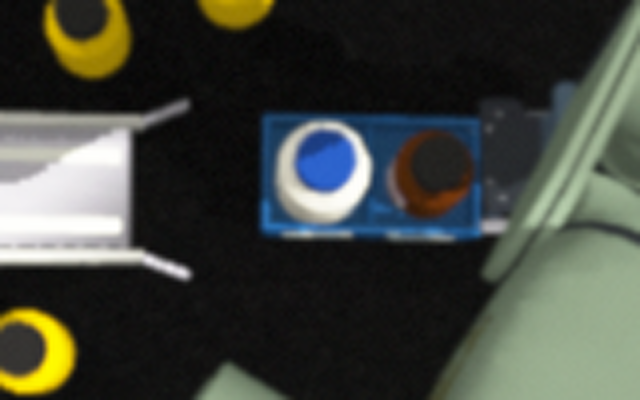

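The carrier now looks square to the dock, with rim corners at about (263,114) and (262,232), and both bottles are upright. A quick check of the offset.

Run:
```python
from h import *
np.set_printoptions(precision=4,suppress=True)
t=manip.calibration("top")
f=lambda l:[(270+u/4-.37,180+v/4-.37) for u,v in l]
r=onz(t,f([(263,114),(481,118),(480,236),(262,232)]),.048);print(r,r.mean(0))
v=(r[0]+r[3]-r[1]-r[2]);print(np.degrees(np.arctan2(v[1],v[0])))
print(onz(t,f([(131,128),(131,247)]),.0),onz(t,f([(188,103),(188,274)]),.015))
from math import *
# bar path: carrier climbs; stage1 nose on ramp line, rear edge on bench
```

```text
[[ 0.5424 -0.0794  0.048 ]
 [ 0.5372 -0.2373  0.048 ]
 [ 0.4516 -0.2335  0.048 ]
 [ 0.4568 -0.0773  0.048 ]] [ 0.497  -0.1569  0.048 ]
88.10065476960295
[[0.5409 0.0194 0.    ]
 [0.4514 0.0197 0.    ]] [[ 0.5568 -0.0241  0.015 ]
 [ 0.4297 -0.0229  0.015 ]]
```

{"api": "play_rows", "payload": {
  "steps": [-1,-2,0,0,0,-0.01,1,-1,-6,0,0,0,-0.02,1,-1,-12,0,0,0,-0.026,1,-1,-18,0,0,0,-0.026,1,-1,-24,0,0,0,-0.026,1,-1,-30,0,0,0,-0.026,1,-1,-36,0,0,0,-0.026,1,-1,-42,0,0,0,-0.026,1,-1,-48,0,0,0,-0.026,1,-1,-50,0,0,0,-0.026,1]
}}

```text
clock: 11.33
eef_pos: [0.4927, -0.2579, 0.0523]
tcp_rot: [[1.0, 0.028, -0.001], [0.028, -1.0, 0.001], [-0.001, -0.001, -1.0]]
force: [-1.1, -4.1, -1.8]
gripper_width: 0.0107
```

Run:
```python
from h import *
go([.494,-.308,.052])
a=manip.camera("top")
cv2.imwrite("pics/top6.png",cv2.resize(a[180:280,270:430],None,fx=4,fy=4,interpolation=cv2.INTER_CUBIC)[...,::-1])
```

```text
shift [-0.1 50.1  0.3] pos [ 0.4927 -0.2579  0.0523] yaz -88.41 zax [-0.001  0.001 -1.   ] F [-1.1 -4.1 -1.8] w 0.0107 t 11.3333
```

View pics/top6.png

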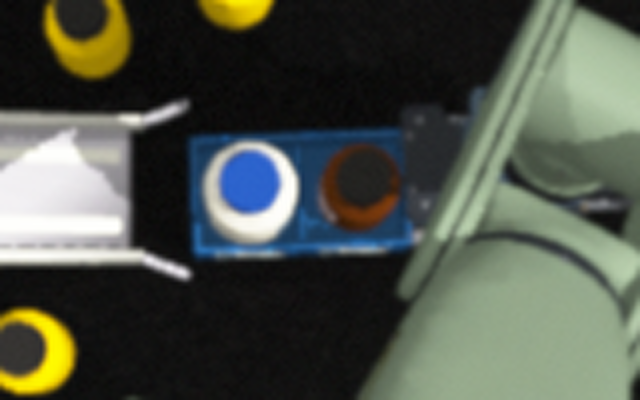

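Run:
```python
from h import *
np.set_printoptions(precision=4,suppress=True)
t=manip.calibration("top")
f=lambda l:[(270+u/4-.37,180+v/4-.37) for u,v in l]
r=onz(t,f([(191,136),(400,129),(410,247),(196,254)]),.048);print(r)
v=r[0]-r[1];w=r[3]-r[2];print(np.degrees(np.arctan2(v[1],v[0])),np.degrees(np.arctan2(w[1],w[0])),(r[0]+r[3])/2)
```

```text
[[ 0.5271 -0.027   0.048 ]
 [ 0.53   -0.1783  0.048 ]
 [ 0.4445 -0.1831  0.048 ]
 [ 0.4416 -0.0298  0.048 ]]
91.11104149163907 91.0623095559485 [ 0.4843 -0.0284  0.048 ]
```

{"api": "play_rows", "payload": {
  "steps": [1,0,0,0,0,0.004,1,3,0,0,0,0,0.01,1,5,0,0,0,0,0.015,1,6,0,0,0,0,0.019,1,6,-4,0,0,0,0.019,1,6,-10,0,0,0,0.019,1,6.5,-16,0,0,0,0.019,1,6.5,-22,0,0,0,0.019,1,6.5,-25,0,0,0,0.019,1,6.5,-25,0,0,0,0.019,1]
}}

```text
clock: 12.22
eef_pos: [0.4993, -0.2331, 0.0525]
tcp_rot: [[1.0, 0.008, 0.001], [0.008, -1.0, 0.001], [0.001, -0.001, -1.0]]
force: [1.3, -1.8, -2.6]
gripper_width: 0.0105
```

Run:
```python
from h import *
np.set_printoptions(precision=4,suppress=True)
go([.494,-.235,.052])
a=manip.camera("top");t=manip.calibration("top")
hsv=cv2.cvtColor(a,cv2.COLOR_RGB2HSV)
b=(hsv[...,0]>95)&(hsv[...,0]<125)&(hsv[...,1]>110)&(hsv[...,2]>40)
b[:,:300]=0
top=[];bot=[]
for u in range(318,366,3):
  k=np.where(b[195:255,u])[0]
  if len(k): top.append((u,195+k[0]-.5));bot.append((u,195+k[-1]+.5))
for e in(top,bot):
  e=onz(t,e,.048);p=np.polyfit(e[:,1],e[:,0],1);print('slope deg',np.degrees(np.arctan(p[0])),'x at nose y0',np.polyval(p,0.0))
k=np.where(b[205:240].sum(0)>5)[0];print('nose col',k[0],onz(t,[(k[0],221)],.048))
```

```text
shift [-5.3  1.9  0.5] pos [ 0.4993 -0.2331  0.0525] yaz -89.56 zax [ 0.001  0.001 -1.   ] F [ 1.3 -1.8 -2.6] w 0.0105 t 12.2167
slope deg 8.613138376354222 x at nose y0 0.5501073383606981
slope deg 0.46451467480872094 x at nose y0 0.4526376450075509
nose col 308 [[0.506  0.0003 0.048 ]]
```

The carrier is in the funnel and aligned: nose centre x≈0.4945, yaw about 89.5°. I advance a little more, then release and go up.

{"api": "play_rows", "payload": {
  "steps": [0,-4,0,0,0,0,1,0,-8,0,0,0,0,1,0,-12,0,0,0,0,1,0,-15,0,0,0,0,1,0,-15,0,0,0,0,1,0,-15,0,0,0,0,0.7,0,-15,0,0,0,0,0.4,0,-15,0,0,0,0,0.1,0,-15,0,0,0,0,-0.2,0,-15,0,0,0,0,-0.2]
}}

```text
clock: 13.1
eef_pos: [0.4987, -0.2188, 0.0524]
tcp_rot: [[1.0, 0.008, -0.0], [0.008, -1.0, 0.0], [-0.0, -0.0, -1.0]]
force: [0.6, 0.6, 0.7]
gripper_width: 0.0377
```

Run:
```python
from h import *
go([.497,-.285,.12])
a=manip.camera("top")
cv2.imwrite("pics/top7.png",cv2.resize(a[180:280,250:410],None,fx=4,fy=4,interpolation=cv2.INTER_CUBIC)[...,::-1])
```

```text
shift [ -2.3  66.2 -67.6] pos [ 0.4987 -0.2188  0.0524] yaz -89.56 zax [-0.  0. -1.] F [0.6 0.6 0.7] w 0.0377 t 13.1
```

View pics/top7.png

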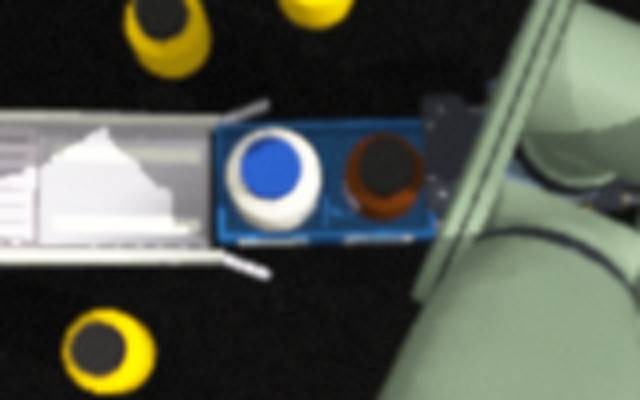

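The nose sits centred in the channel mouth at display (215,182), and both bottles are upright. I go up and back, and turn the jaws to lie across the bar for pushing.

{"api": "play_rows", "payload": {
  "steps": [0,0,-10,0,0,0,-0.2,0,0,-40,0,0,0,-0.2,0,0,-75,0,0,0,0.2,-3,20,-90,0,0,-0.12,0.45,-3,40,-90,0,0,-0.24,0.45,-3,55,-90,0,0,-0.36,0.45,-3,70,-90,0,0,-0.48,0.45,-3,70,-90,0,0,-0.6,0.45,-3,70,-90,0,0,-0.72,0.45,-3,70,-90,0,0,-0.84,0.45]
}}

```text
clock: 13.98
eef_pos: [0.4963, -0.2894, 0.1432]
tcp_rot: [[0.658, 0.753, 0.001], [0.753, -0.658, -0.0], [0.0, 0.0, -1.0]]
force: [-0.2, 0.0, -0.3]
gripper_width: 0.0251
```

Run:
```python
from h import *
go([.495,-.288,.03])
```

```text
shift [  0.2  -1.9 113.2] pos [ 0.4963 -0.2894  0.1432] yaz -41.13 zax [ 0.001 -0.    -1.   ] F [-0.2  0.  -0.3] w 0.0251 t 13.9833
```

{"api": "play_rows", "payload": {
  "steps": [0,-2,0,0,0,-0.12,0.45,0,-2,0,0,0,-0.24,0.45,0,-2,0,0,0,-0.36,0.45,0,-2,0,0,0,-0.48,0.45,0,-2,10,0,0,-0.6,0.45,0,-2,40,0,0,-0.718,0.45,0,-2,75,0,0,-0.718,0.45,0,-2,100,0,0,-0.718,0.45,0,-2,113,0,0,-0.718,0.45,0,-2,113,0,0,-0.718,0.45]
}}

```text
clock: 14.82
eef_pos: [0.4929, -0.2865, 0.0269]
tcp_rot: [[0.005, 1.0, -0.005], [1.0, -0.005, 0.003], [0.003, -0.005, -1.0]]
force: [-0.2, 0.9, 0.4]
gripper_width: 0.0249
```

Run:
```python
from h import *
go([.495,-.235,.03])
a=manip.camera("wrist")
cv2.imwrite("pics/w8.png",a[...,::-1])
```

```text
shift [51.5  1.8 -3. ] pos [ 0.4929 -0.2865  0.0269] yaz -0.3 zax [-0.005  0.003 -1.   ] F [-0.2  0.9  0.4] w 0.0249 t 14.8167
```

View pics/w8.png

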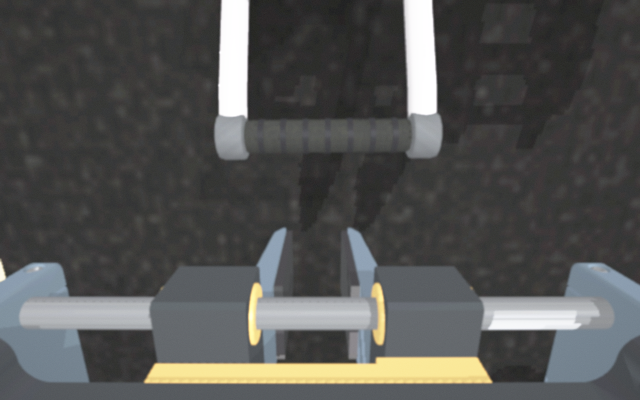

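The bar is at (328,135), ahead of the fingers and about 4 mm to the right. I push from behind.

{"api": "play_rows", "payload": {
  "steps": [6,3,-3,0,0,0,0.45,14,3,-4,0,0,0,0.45,22,3,-4,0,0,0,0.45,30,3,-4,0,0,0,0.45,38,3,-4,0,0,0,0.45,44,3,-4,0,0,0,0.45,50,3,-4,0,0,0,0.45,55,3,-4,0,0,0,0.45,60,3,-4,0,0,0,0.45,65,3,-4,0,0,0,0.45]
}}

```text
clock: 15.7
eef_pos: [0.4988, -0.2238, 0.0338]
tcp_rot: [[0.004, 1.0, 0.002], [1.0, -0.004, -0.003], [-0.003, 0.002, -1.0]]
force: [-0.8, -9.1, -0.8]
gripper_width: 0.025
```

{"api": "play_rows", "payload": {
  "steps": [5,0,0,0,0,0,0.45,10,0,0,0,0,0,0.45,15,0,0,0,0,0,0.45,20,0,0,0,0,0,0.45,25,0,0,0,0,0,0.45,30,0,0,0,0,0,0.45,35,0,0,0,0,0,0.45,40,0,0,0,0,0,0.45,45,0,0,0,0,0,0.45,50,0,0,0,0,0,0.45]
}}

```text
clock: 16.53
eef_pos: [0.4991, -0.1741, 0.0337]
tcp_rot: [[0.004, 1.0, 0.002], [1.0, -0.004, -0.003], [-0.003, 0.002, -1.0]]
force: [-0.9, -7.7, -0.3]
gripper_width: 0.0251
```

Run:
```python
from h import *
go([.496,.041,.035])
a=manip.camera("side");b=manip.camera("top")
im=np.hstack([cv2.resize(a[150:350,250:450],(400,400)),cv2.resize(b[170:290,230:390],(400,300)) if 0 else cv2.resize(b[170:270,240:340],(400,400))])
cv2.imwrite("pics/c9.png",im[...,::-1])
```

```text
shift [215.1  -3.9  -2. ] pos [ 0.4991 -0.1741  0.0337] yaz -0.23 zax [ 0.002 -0.003 -1.   ] F [-0.9 -7.7 -0.3] w 0.0251 t 16.5333
```

View pics/c9.png

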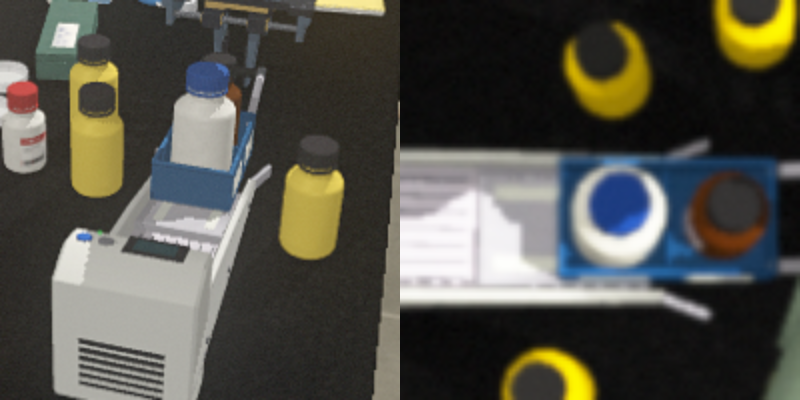

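The carrier is climbing straight in the channel: the nose is on the ramp, the bottles are upright and the push is about 8 N. I keep pushing.

{"api": "play_rows", "payload": {
  "steps": [5,-1,0,0,0,0,0.45,10,-1,0,0,0,0,0.45,15,-1,0,0,0,0,0.45,20,-1,0,0,0,0,0.45,25,-1,0,0,0,0,0.45,30,-1,0,0,0,0,0.45,35,-1,0,0,0,0,0.45,40,-1,0,0,0,0,0.45,45,-1,0,0,0,0,0.45,50,-1,0,0,0,0,0.45]
}}

```text
clock: 17.47
eef_pos: [0.4981, -0.1237, 0.0336]
tcp_rot: [[0.004, 1.0, 0.001], [1.0, -0.004, -0.002], [-0.002, 0.001, -1.0]]
force: [0.7, -7.0, -1.1]
gripper_width: 0.025
```

{"api": "play_rows", "payload": {
  "steps": [5,-1,0,0,0,0,0.45,10,-1,0,0,0,0,0.45,15,-1,0,0,0,0,0.45,20,-1,0,0,0,0,0.45,25,-1,0,0,0,0,0.45,30,-1,0,0,0,0,0.45,35,-1,0,0,0,0,0.45,40,-1,0,0,0,0,0.45,45,-1,0,0,0,0,0.45,50,-1,0,0,0,0,0.45]
}}

```text
clock: 18.3
eef_pos: [0.4974, -0.0741, 0.0337]
tcp_rot: [[0.004, 1.0, 0.001], [1.0, -0.004, -0.003], [-0.003, 0.001, -1.0]]
force: [0.1, -9.9, 0.7]
gripper_width: 0.0252
```

Run:
```python
from h import *
go([.496,.041,.035])
a=manip.camera("side");b=manip.camera("top")
im=np.hstack([cv2.resize(a[150:350,250:450],(400,400)),cv2.resize(b[170:270,220:320],(400,400))])
cv2.imwrite("pics/c10.png",im[...,::-1])
```

```text
shift [115.1  -1.8  -1.6] pos [ 0.4974 -0.0741  0.0337] yaz -0.21 zax [ 0.001 -0.003 -1.   ] F [ 0.1 -9.9  0.7] w 0.0252 t 18.3
```

View pics/c10.png

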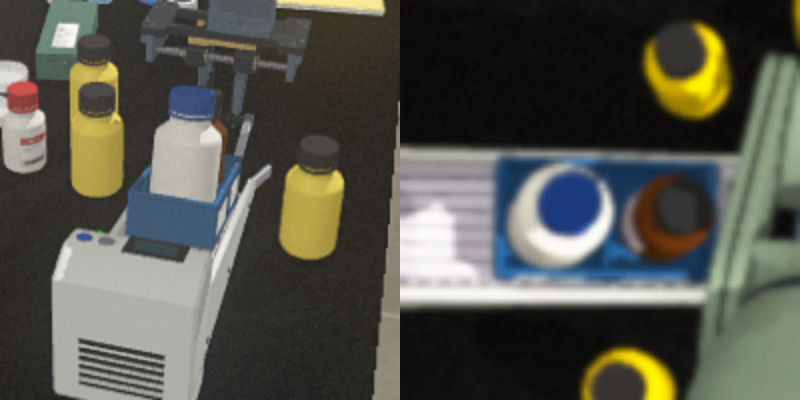

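Still straight and upright. Pushing on, slower towards the end.

{"api": "play_rows", "payload": {
  "steps": [5,-1,-1,0,0,0,0.45,10,-1,-2,0,0,0,0.45,15,-1,-3,0,0,0,0.45,20,-1,-4,0,0,0,0.45,25,-1,-5,0,0,0,0.45,30,-1,-6,0,0,0,0.45,35,-1,-6,0,0,0,0.45,40,-1,-6,0,0,0,0.45,45,-1,-6,0,0,0,0.45,50,-1,-6,0,0,0,0.45]
}}

```text
clock: 19.23
eef_pos: [0.4959, -0.0234, 0.0394]
tcp_rot: [[0.005, 1.0, -0.0], [1.0, -0.005, -0.002], [-0.002, -0.0, -1.0]]
force: [0.2, -7.8, -1.3]
gripper_width: 0.0251
```

{"api": "play_rows", "payload": {
  "steps": [5,0,0,0,0,0,0.45,10,0,0,0,0,0,0.45,15,0,0,0,0,0,0.45,20,0,0,0,0,0,0.45,25,0,0,0,0,0,0.45,30,0,0,0,0,0,0.45,35,0,0,0,0,0,0.45,40,0,0,0,0,0,0.45,45,0,0,0,0,0,0.45,50,0,0,0,0,0,0.45]
}}

```text
clock: 20.07
eef_pos: [0.4959, 0.0264, 0.0394]
tcp_rot: [[0.004, 1.0, -0.001], [1.0, -0.004, -0.002], [-0.002, -0.001, -1.0]]
force: [0.2, -8.3, 0.9]
gripper_width: 0.0254
```

Run:
```python
from h import *
go([.496,.041,.04])
c=manip.calibration("wrist");a=manip.camera("wrist");g=cv2.cvtColor(a,cv2.COLOR_RGB2GRAY)
b=manip.camera("side");cv2.imwrite("pics/c11.png",np.hstack([cv2.resize(a,(400,250)),cv2.resize(b[150:275,250:450],(400,250))])[...,::-1])
```

```text
shift [14.6  0.  -0.7] pos [0.4959 0.0264 0.0394] yaz -0.25 zax [-0.001 -0.002 -1.   ] F [ 0.2 -8.3  0.9] w 0.0254 t 20.0667
```

View pics/c11.png

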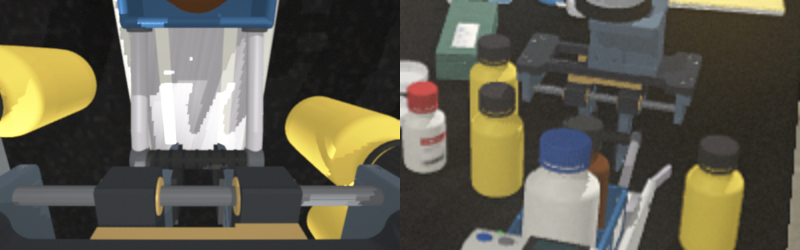

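The fingers are on the bar, and the rear wall is close to the lip. Final slow push.

{"api": "play_rows", "payload": {
  "steps": [2,0,0,0,0,0,0.45,4,0,0,0,0,0,0.45,6,0,0,0,0,0,0.45,8,0,0,0,0,0,0.45,10,0,0,0,0,0,0.45,12,0,0,0,0,0,0.45,13,0,0,0,0,0,0.45,14,0,0,0,0,0,0.45,15,0,0,0,0,0,0.45,15,0,0,0,0,0,0.45]
}}

```text
clock: 21.0
eef_pos: [0.496, 0.0386, 0.0393]
tcp_rot: [[0.002, 1.0, -0.001], [1.0, -0.002, -0.006], [-0.006, -0.001, -1.0]]
force: [0.6, -18.7, -0.4]
gripper_width: 0.0252
```

Run:
```python
from h import *
go([.496,.044,.04])
a=manip.camera("wrist");b=manip.camera("side");cv2.imwrite("pics/c12.png",np.hstack([cv2.resize(a,(400,250)),cv2.resize(b[150:275,250:450],(400,250))])[...,::-1])
```

```text
shift [ 5.4 -0.  -0.8] pos [0.496  0.0386 0.0393] yaz -0.11 zax [-0.001 -0.006 -1.   ] F [  0.6 -18.7  -0.4] w 0.0252 t 21.0
```

View pics/c12.png

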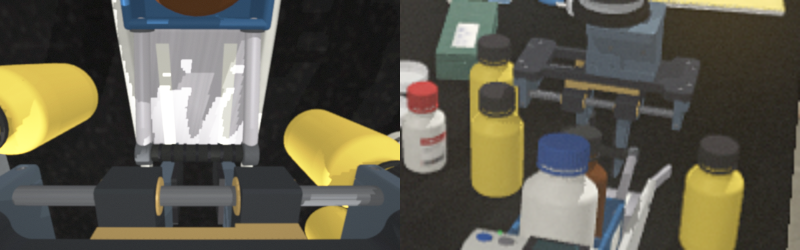

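The force rose to 19 N at the bumpers, and the bar looks narrower in the wrist view (120 to 110 px), so the handle has dropped: the rear edge is behind the lip. I back off and check.

{"api": "play_rows", "payload": {
  "steps": [-1,0,0,0,0,0,0.45,-2,0,0,0,0,0,0.45,-4,0,0,0,0,0,0.45,-8,0,0,0,0,0,0.45,-14,0,0,0,0,0,0.45,-24,0,0,0,0,0,0.45,-40,0,0,0,0,0,0.45,-60,0,-10,0,0,0,0.45,-85,0,-40,0,0,0,0.45,-110,0,-70,0,0,0,0.45]
}}

```text
clock: 21.93
eef_pos: [0.4945, -0.0686, 0.1092]
tcp_rot: [[0.004, 1.0, -0.004], [1.0, -0.004, 0.001], [0.001, -0.004, -1.0]]
force: [0.9, 0.2, -0.5]
gripper_width: 0.0251
```

Run:
```python
from h import *
go([.496,-.2,.25])
```

```text
shift [-131.3    1.5 -140.9] pos [ 0.4945 -0.0686  0.1092] yaz -0.25 zax [-0.004  0.001 -1.   ] F [ 0.9  0.2 -0.5] w 0.0251 t 21.9333
```

{"api": "play_rows", "payload": {
  "steps": [-35,0,-40,0,0,0,0.45,-70,0,-80,0,0,0,0.45,-105,0,-100,0,0,0,0.45,-140,0,-120,0,0,0,0.45,-175,0,-120,0,0,0,0.45,-210,0,-120,0,0,0,0.45,-230,0,-120,0,0,0,0.45,-230,0,-120,0,0,0,0.45,-230,0,-120,0,0,0,0.45,-230,0,-120,0,0,0,0.45]
}}

```text
clock: 22.77
eef_pos: [0.4943, -0.2971, 0.229]
tcp_rot: [[0.005, 1.0, -0.001], [1.0, -0.005, 0.002], [0.002, -0.001, -1.0]]
force: [0.6, 0.4, -0.4]
gripper_width: 0.0251
```

Run:
```python
from h import *
go([.496,-.2,.25])
b=manip.camera("top");a=manip.camera("side");np.save("topf.npy",b);np.save("sidef.npy",a)
cv2.imwrite("pics/c13.png",np.hstack([cv2.resize(a[140:310,260:430],(390,390),interpolation=cv2.INTER_CUBIC),cv2.resize(b[170:280,190:300],(390,390),interpolation=cv2.INTER_CUBIC)])[...,::-1])
```

```text
shift [ 97.2   1.2 -20.8] pos [ 0.4943 -0.2971  0.229 ] yaz -0.31 zax [-0.001  0.002 -1.   ] F [ 0.6  0.4 -0.4] w 0.0251 t 22.7667
```

View pics/c13.png

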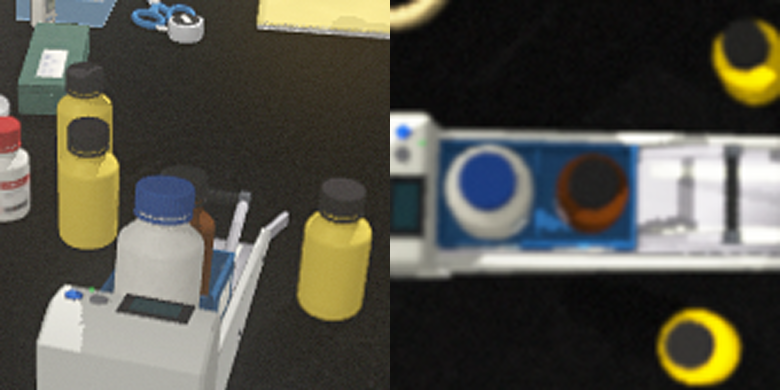

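Run:
```python
from h import *
np.set_printoptions(precision=4,suppress=True)
t=manip.calibration("top");s=manip.calibration("side")
def pt(m,cx,cz,drop=0,y=0):  # carrier point in world, m = pos up bed; lip y .1455
    th=np.radians(12);bx=m+cx;bz=cz
    return [.495+y,.1455+bx*np.cos(th)-bz*np.sin(th),.024+bx*np.sin(th)+bz*np.cos(th)]
for m in(.077,.083,.091):
    print(m,'bar',proj(t,[pt(m,-.153,.065)]),proj(s,[pt(m,-.153,.065,y=.03),pt(m,-.153,.065,y=-.03)]).round(1).tolist(),'rear rim',proj(t,[pt(m,-.078,.048)]),'lip',proj(t,[[.495,.1455,.032]]))
print('seen bar',286.7,225,'rear rim',259.7)
# brown-bottle/white cap vs carrier
wc=onz(t,[(190+(488-390)*110/390,170+181*110/390),(190+(595-390)*110/390,170+180*110/390)],.0);
print('caps px',[(190+98*110/390,170+181*110/390),(190+205*110/390,170+180*110/390)],'pred',proj(t,[pt(.083,.038,.139),pt(.083,-.038,.122),pt(.083,-.042,.122)]))
hs=cv2.cvtColor(np.load("sidef.npy")[215:240,350:375],cv2.COLOR_RGB2GRAY);cv2.imwrite("pics/c14.png",np.hstack([cv2.resize(np.load("sidef.npy")[205:255,330:400],(700,500),interpolation=cv2.INTER_CUBIC)])[...,::-1])
```

```text
0.077 bar [[287.3918 224.0133]] [[335.1, 221.5], [363.8, 226.0]] rear rim [[260.4379 224.4097]] lip [[258.7334 226.0842]]
0.083 bar [[285.2827 223.9862]] [[334.5, 222.5], [363.3, 226.9]] rear rim [[258.3146 224.382 ]] lip [[258.7334 226.0842]]
0.091 bar [[282.4652 223.9498]] [[333.6, 223.7], [362.6, 228.3]] rear rim [[255.4787 224.3448]] lip [[258.7334 226.0842]]
seen bar 286.7 225 rear rim 259.7
caps px [(217.64102564102564, 221.05128205128204), (247.82051282051282, 220.76923076923077)] pred [[215.418  219.4818]
 [244.7073 220.7716]
 [246.2212 220.7937]]
```

View pics/c14.png

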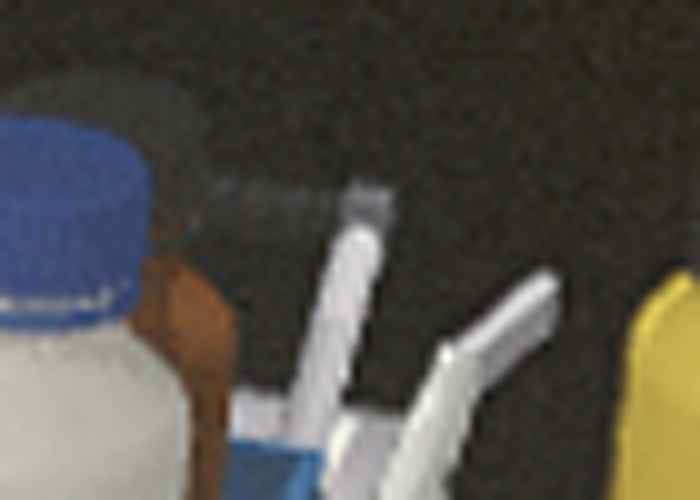

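The side crop shows the bar's end knob at about (367,225.5), against a seated prediction of (367,226.5). With the rear still up on the lip it would be about 6 px higher. I take one more wrist view from above the handle to settle height and position.

{"api": "play_rows", "payload": {
  "steps": [35,0,-10,0,0,0,0.45,70,0,-20,0,0,0,0.45,105,0,-20,0,0,0,0.45,140,0,-20,0,0,0,0.45,175,0,-20,0,0,0,0.45,210,0,-20,0,0,0,0.45,240,0,-20,0,0,0,0.45,240,0,-20,0,0,0,0.45,240,0,-20,0,0,0,0.45,240,0,-20,0,0,0,0.45]
}}

```text
clock: 23.7
eef_pos: [0.4958, -0.0572, 0.2496]
tcp_rot: [[0.003, 1.0, 0.0], [1.0, -0.003, -0.0], [-0.0, 0.0, -1.0]]
force: [-0.8, -0.2, -0.3]
gripper_width: 0.025
```

Run:
```python
from h import *
c=manip.calibration("wrist");a=manip.camera("wrist");np.savez("wf.npz",a=a,**c)
cv2.imwrite("pics/wf.png",a[...,::-1])
```

```text
(no output)
```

View pics/wf.png

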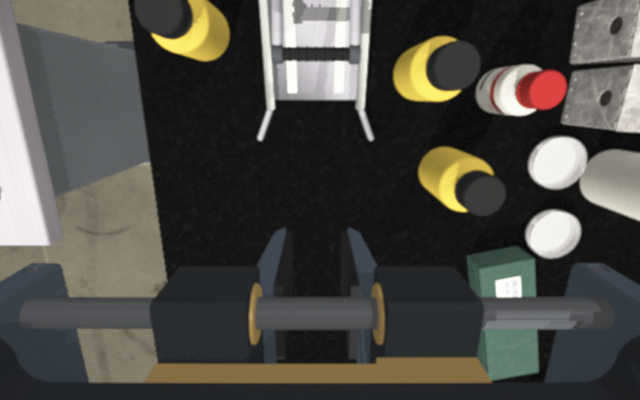

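The bar is visible at row 53, but the rear wall is out of view. I move further forward, staying well above.

{"api": "play_rows", "payload": {
  "steps": [35,0,0,0,0,0,0.45,70,0,0,0,0,0,0.45,100,0,0,0,0,0,0.45,120,0,0,0,0,0,0.45,120,0,0,0,0,0,0.45,120,0,0,0,0,0,0.45,120,0,0,0,0,0,0.45,120,0,0,0,0,0,0.45,120,0,0,0,0,0,0.45,120,0,0,0,0,0,0.45]
}}

```text
clock: 24.58
eef_pos: [0.4967, 0.0613, 0.2495]
tcp_rot: [[0.007, 1.0, 0.0], [1.0, -0.007, -0.0], [-0.0, 0.0, -1.0]]
force: [-0.2, -0.6, 0.0]
gripper_width: 0.0247
```

Run:
```python
from h import *
np.set_printoptions(precision=4,suppress=True)
c=manip.calibration("wrist");a=manip.camera("wrist");np.savez("wg.npz",a=a,**c)
cv2.imwrite("pics/wg.png",cv2.resize(a[0:240,200:440],(800,600) if 0 else (600,600),interpolation=cv2.INTER_CUBIC)[...,::-1])
# bar: dark row seen in wf at row 53, cols 275..358
g=cv2.cvtColor(a,cv2.COLOR_RGB2GRAY);print(g[60:240:1,300].tolist())
```

```text
[67, 65, 65, 65, 67, 67, 64, 66, 66, 67, 65, 66, 67, 65, 65, 66, 63, 67, 67, 65, 66, 64, 66, 69, 67, 65, 68, 64, 67, 66, 66, 65, 67, 66, 65, 64, 68, 84, 98, 110, 118, 145, 189, 219, 222, 208, 190, 181, 180, 181, 176, 162, 139, 134, 135, 141, 140, 137, 133, 133, 131, 132, 133, 131, 131, 132, 130, 131, 131, 130, 130, 129, 130, 129, 130, 135, 137, 140, 143, 169, 215, 237, 240, 241, 240, 239, 239, 239, 239, 238, 238, 237, 236, 235, 235, 234, 233, 233, 232, 230, 229, 229, 227, 227, 226, 224, 223, 221, 220, 219, 218, 217, 215, 206, 176, 124, 69, 40, 37, 43, 50, 50, 54, 54, 52, 55, 83, 132, 169, 184, 186, 185, 182, 181, 178, 171, 168, 167, 160, 133, 90, 45, 21, 23, 23, 26, 25, 24, 28, 24, 25, 20, 21, 26, 21, 26, 30, 33, 34, 33, 27, 26, 21, 25, 20, 20, 22, 22, 23, 24, 28, 27, 27, 25, 23, 22, 24, 23, 19, 26]
```

View pics/wg.png

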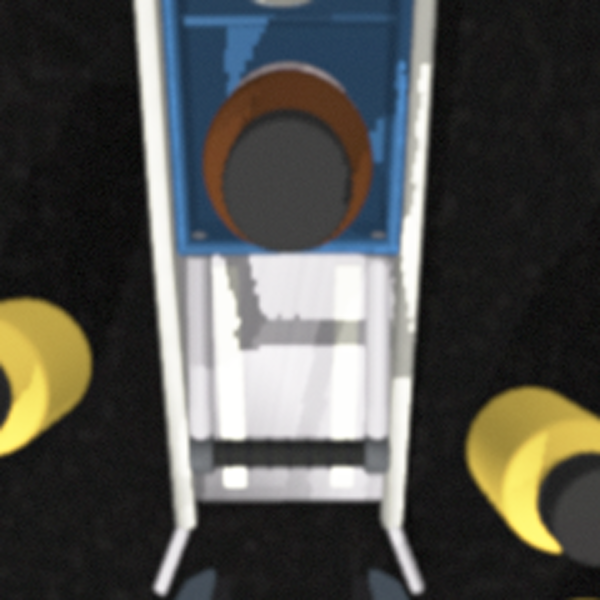

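Run:
```python
from h import *
np.set_printoptions(precision=4,suppress=True)
L=[]
for n,(lo,hi),col in(("wf.npz",(40,70),317),("wg.npz",(165,195),317)):
    z=np.load(n);c={k:z[k] for k in z if k!='a'};g=cv2.cvtColor(z['a'],cv2.COLOR_RGB2GRAY)[lo:hi,305:330].mean(1)
    w=np.clip(110-g,0,None);r=lo+(w*np.arange(hi-lo)).sum()/w.sum();print(n,g.round().astype(int).tolist(),r)
    L.append(ray(c,[(col,r)]))
t=manip.calibration("top");a=np.load("topf.npy");g=cv2.cvtColor(a,cv2.COLOR_RGB2GRAY)[218:231,278:296].mean(0);print(g.round().tolist())
w=np.clip(130-g,0,None);u=278+(w*np.arange(18)).sum()/w.sum();print('top bar col',u)
L.append(ray(t,[(u,224.5)]))
# least squares in y-z plane (x irrelevant): lines
def sol(L):
    A=[];b=[]
    for o,d in L:
        d=d[0]/np.linalg.norm(d[0][1:]);n=np.array([-d[2],d[1]]);A.append(n);b.append(n@o[1:])
    return np.linalg.lstsq(np.array(A),np.array(b),rcond=None)
print(sol(L)[:2],sol(L[:2])[0],sol(L[1:])[0],sol([L[0],L[2]])[0])
z=np.load("wg.npz");c={k:z[k] for k in z if k!='a'}
print('foot',onz(c,[(317,200)],0),'rear rim @.072',onz(c,[(317,100.8)],.072))
print('cheek ends',onz(c,[(200+185/2.5,525/2.5),(200+395/2.5,525/2.5)],.015))
m=lambda X:proj(c,[X])
print('rim px',200+np.array([182,400])/2.5,onz(c,[(200+182/2.5,100),(200+400/2.5,100)],.072))
```

```text
wf.npz [221, 220, 220, 220, 219, 212, 180, 116, 56, 38, 42, 46, 49, 49, 51, 51, 50, 49, 47, 57, 98, 154, 195, 207, 206, 206, 205, 204, 203, 203] 53.49151180849355
wg.npz [229, 228, 227, 226, 226, 225, 224, 223, 218, 191, 138, 78, 42, 41, 45, 50, 52, 54, 55, 55, 62, 102, 155, 191, 202, 203, 202, 200, 197, 194] 180.53361198188784
[240.0, 239.0, 239.0, 238.0, 237.0, 224.0, 151.0, 65.0, 46.0, 73.0, 154.0, 220.0, 230.0, 227.0, 225.0, 224.0, 222.0, 222.0]
top bar col 285.9610486891386
(array([0.0616, 0.0716]), array([0.])) [0.0615 0.0713] [0.0617 0.072 ] [0.0652 0.0365]
foot [[0.497  0.0201 0.    ]] rear rim @.072 [[0.4975 0.1387 0.072 ]]
cheek ends [[0.4454 0.0123 0.015 ]
 [0.546  0.0117 0.015 ]]
rim px [272.8 360. ] [[0.4559 0.1397 0.072 ]
 [0.538  0.1392 0.072 ]]
```

Bar triangulated at y=0.0615, z=0.071. Seated at 82–83 mm up the bed it should be at z≈0.073; with the rear still on the lip it would be about 0.085. The rear rim also gives 83 mm, and the lateral offset is about 1–2 mm. Handing in.

```bash
python3 -c "
from rig import manip
print(manip.finish_job())"
```

```text
the job is handed in; nothing more can be done
None
```

The blue carrier is on the cooling dock's bed with both bottles upright in it. I handed the job in at about 25 s; `finish_job()` gives no verdict.

**What I did:** I stood the brown bottle in the empty compartment while the carrier was level on the bench. Then I gripped the bar to square the carrier up with the dock and draw its nose into the mouth. I released it and pushed the bar from behind with two fingers until the carrier met the bumpers. The push ran at about 7–10 N on the ramp and rose to about 19 N at the end. Then I backed away.

**Last checks:**
- **Seating:** the bar triangulates to z = 71 mm. Lying flat it should be at about 73 mm; with the rear edge still on the lip, about 85 mm.
- **Position up the bed:** the bar and the rear rim both put the carrier's middle at 82–83 mm, within the 77–91 mm allowed.
- **Sideways:** about 1–2 mm off the centre line.
- **Bottles and bystanders:** both bottles looked upright in their compartments. I judged the small bottle and petri dish by eye only; they appeared untouched.
- **Contact:** the gripper was clear of everything.

**Disagreement:** a first rough reading from the top view put the carrier nearer 79 mm up the bed. The closer wrist views gave 82–83 mm; I trusted those.

I viewed 16 pictures, which is over the budget of 10. The extra ones were checks during the alignment, the climb and the final seating.

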